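# Free the seized bolt and fetch the sanding block

### The job

The slide bolt on the sanding-block box has rusted in: work it loose with short to-and-fro strokes until it runs and draws right back, then swing the lid up and over until it stands upright or further. Take out the sanding block and set it down flat (no dropping) in the middle of the rubber mat, with the bolt left drawn, the lid left open and nothing else knocked about.

Things in the scene. Friction and masses are not known exactly. Their poses are not given: they have to be found in the camera images.
- block_box: Low plywood box fixed to the bench, 220 (x) x 350 (y) x 85 mm high. Origin on the bench under it, 200 mm from its bolt end (-y), 150 mm from its hinge end (+y), mid-width. Top: fixed deck with bolt and tape roll y -200 to -30, lid y -28 to +150 mm. Compartment under the lid: inside x -98 to 98, y -22 to 138 mm, floor 12 mm and walls 73 mm above the bench.
- bolt (a joint): Draw of the rusted bolt, m: grows away from the lid (box -y), -0.010 hard home to 0.052 right back; found seized near 0. A steady pull jams 2 to 12 mm out, however hard. Then push it back past where it was found until it stops (5 to 9 mm further home) and pull again until it stops: each such pair wins a little; after 2 to 4 full pairs it runs. Drag 6 N; 15 to 20 N does every stroke.
- bolt_knob (a point): Grip point on the bolt's upright knob, 135 mm above the bench: round pin 14 mm across, with a 19 mm ball on top (top at 159 mm). Moves with the bolt; at joint 0 at box x -60, y -66 mm. It stands on a 14 mm rod (axis 100 mm up, along box y) between two guide straps at box y -40 and -137 mm, 112 mm high. The rod holds the lid shut until drawn beyond 46 mm.
- lid (a joint): Lid angle, rad: 0 shut, grows as the free edge next to the deck rises, 1.57 upright (edge then 263 mm above the bench), stops at 1.85. The hinge runs along box x at the y = +150 mm end, so it opens away from the bolt. 0.5 kg; stiff hinges hold it wherever it is left; lifting by the handle takes about 7 N.
- lid_handle (a point): Middle of the lid's grab handle: a 12 mm round steel bar along box x, 88 mm clear between its posts, its axis 35 mm above the lid (120 mm above the bench when shut), 150 mm from the hinge line, at box x +38 mm. Moves with the lid.
- lid_hinge (a point): Point on the hinge line, at the middle of the lid's width, 85 mm above the bench.
- block: Black rubber sanding block, 55 (x) x 120 (y) x 40 mm high, 0.15 to 0.31 kg, origin in the middle of its underside, z up; lowest 30 mm full size, top 10 mm 46 x 104 mm. Lies on the floor of the compartment under the lid, long side roughly along box y.
- mat: Black rubber mat, 200 mm (its x) x 160 mm (its y), 6 mm thick, fixed flat on the bench; origin in the middle of its underside.
- tape_roll: Roll of masking tape, 92 mm across and 25 mm high, lying on the box's deck beside the bolt; to be left there. Origin in the middle of its underside.
- fin_a: White surfboard fin, about 120 mm, lying flat on the bench beyond the mat; to be left there.
- fin_b: White surfboard fin, about 130 mm, lying flat on the bench to the robot's left; to be left there.
- resin_can: Steel can, 96 mm across and 130 mm high, standing on the bench at the left; to be left there.
- mix_cup: Pale plastic mixing cup, 80 mm across and 100 mm high, standing on the bench far left; to be left there.
- squeegee: Dark flat squeegee, 80 x 100 mm, 12 mm high, lying on the bench between the robot and the box; to be left there.
- brush: Flat resin brush with a wooden handle, lying on the bench at the robot's left; to be left there.

How it is judged (in metres and radians):
On the way, in this order (a step that is already met when the one before it is completed fails the run):
1. the bolt has been worked free and drawn right back, clear of the lid (value of joint bolt above 0.046 m), for 0.1 s.
2. the lid stands open, upright or further (value of joint lid above 1.4 rad), for 0.2 s.
3. the sanding block is out of the box and over or on the mat (horizontal distance between block and mat below 0.045 m), for 0.1 s.
At the end, for the whole second after the job is handed in: The bolt is drawn back beyond 46 mm, the lid stands open at 80 degrees or more (upright, give or take), and the sanding block lies still and right way up, flat on the rubber mat, its middle within 45 mm of the mat's middle (value of joint bolt above 0.046 m and value of joint lid above 1.4 rad and horizontal distance between block and mat below 0.045 m and height (world z) of block below 0.012 m and angle between block's own z axis and vertical below 0.1 rad and linear speed of block below 0.02 m/s); the robot touches nothing.
It fails at once if the sanding block is dropped (falling free more than 30 mm above where it lands) (height (world z) of block above 0.036 m and contact force between block and anything else below 0.05 N and linear speed of block above 0.5 m/s).
It fails at once if the tape roll, a fin, the can, the cup, the squeegee or the brush is knocked more than 30 mm from its place (distance of any of tape_roll, fin_a, fin_b, resin_can, mix_cup, squeegee, brush from where it was at the start of the episode above 0.03 m).
It also fails if it takes over 72 s, if anything falls off the work surface, if the arm or the gripper's body presses on something with over 40 N, if the wrist force passes 120 N, or if a joint passes its speed limit or range.

### The arm

A 6-joint arm with a two-finger parallel gripper is mounted at the origin on the work surface. World frame = base frame: x ahead of the robot, y to its left, z up, the work surface at z = 0. Lengths are in mm, angles in rad, forces in N, time in s.
With the tool pointing down it reaches from about 350 to 775 mm from the base axis. Payload 7.3 kg.
Tool frame: the origin (TCP) lies on the front face of the gripper's body, between the roots of the fingers; the fingertips stand 66 mm ahead of it and the grasp point (between the pads) lies 47 mm ahead of it (bot.tip_extent is the distance from the TCP to the fingertips, in mm); z points along the fingers, y is the line along which they close (so a half turn about z gives the same grasp; the last joint's range is limited). The gripper opens to 92 mm and grips with 3 to 60 N. Pads are 19 mm wide; open, the fingers measure 130 mm over their backs; the gripper's body (75 mm by 190 mm) begins 47 mm behind the grasp point.
Start: joints at [1.056, 0.342, 1.524, -0, 1.275, -0.146], TCP at [189.244, 489.719, 292.241] pointing down, gripper open.
Joint ranges: [-2.53, 2.53], [-0.77, 2.02], [0.04, 2.7], [-1, 4.14], [0.28, 2.66], [-3.11, 3.11]. Speed limits (rad/s): [2.57, 2.57, 3.14, 3.14, 3.14, 3.14].

### API

Orientations are given as [roll, pitch, yaw] about the fixed x, y, z axes, in that order (R = Rz(yaw) Ry(pitch) Rx(roll)).
In Python, from plant import readout, viewer, order, bot gives the robot as it stands.
- The arm moves only by the shell command python3 -m creep 'ROWS'. ROWS is text: rows parted by semicolons, each of 7 numbers parted by spaces: the shift along the world's x, y, z in m, then the turn, a rotation vector about the world's x, y, z in rad, then the opening in per cent of the stroke, from 0 (shut) to 100 (fully open). A call has 1 to 8 rows; each row shifts and turns the commanded pose from where the row before left it; what a row does not reach is not made up. A row lasts 1/12 s, in which the tool goes at most 41.7 mm and 7.16 degrees, less where a joint would pass 70% of its speed; a pose out of reach is approached as far as the arm can. A call is refused whole if a number of a shift passes 0.0417 or a number of a turn 0.125, either way. A call with a gripper value outside its range is refused whole. The fingers move at their own pace and stop on an object; the grip force is fixed at half the most. Time passes only in rows, so rows that do not move let the fingers close. It gives the time, the measured TCP pose, the force, the opening and the grip force at its end, in the units of the state.
- readout.get_obs(): the state, without advancing time (a new reading comes with each control period).
- viewer.capture(name): name is "scene" or "top"; returns the picture (480x640x3 uint8, red, green, blue); there is no depth.
- viewer.camera_info(name): a dict with "fx", "fy", "cx", "cy" (pixels), "origin" and "rotation" of the camera in the world. Camera axes: x right, y up, looking along -z (the intrinsics and any distortion apply to the point x, -y, -z); pixel columns grow to the right and rows downward; lengths in mm; the calibration is good to about 2 mm. A picture is of the moment at which its call begins. camera_info takes no time and is no camera call.
- order.close_job(): hands the job in; it is judged then, once.
The state is a dict: "time": time; "joint_positions": joint angles; "dq": joint speeds; "tau": joint torques, N m; "tool_pos": TCP position; "tcp_rot": TCP orientation; "contact_force": force on the tool from outside, world axes, zero at the start; "moment": the same for the moment, N m; "grip_width": finger opening in mm; "finger_force": force on a finger pad.
Only numpy, scipy, OpenCV 4.12 (cv2) and the standard library are available. Lean on these libraries where they do the work, as an engineer would, in place of code of your own. Each camera call takes 0.05 s, during which the arm holds its last target. There are 200 camera calls.

## Working session

There is one attempt and no reset: what is moved stays moved. The work goes in short steps, Python scripts to look and compute and a shell command to move; the robot and the scene stay as the last step left them, time stands still between calls to the robot, and variables do not carry over. Pictures are saved under pics/ and viewed, at most 10 in all, crops included, and the job is handed in when it is done.

```bash
ls; mkdir -p pics; python3 - <<'E'
from plant import readout, viewer, bot
import cv2
for n in("scene","top"):
    im=viewer.capture(n); cv2.imwrite(f"pics/{n}0.png",im[:,:,::-1]); print(n,viewer.camera_info(n))
print(readout.get_obs())
E
```

```text
pics
scene {'fx': 533.349919936139, 'fy': 533.349919936139, 'cx': 314.09638077945533, 'cy': 247.35265851337834, 'origin': array([1175.92614324, -502.38546214,  970.23299067]), 'rotation': array([ 0.81427745, -0.01945777,  0.9003335 ])}
top {'fx': 449.9923846022712, 'fy': 449.9923846022712, 'cx': 315.4212899859302, 'cy': 241.64547639234402, 'origin': array([ 309.57360334,   45.9008531 , 1178.33702343]), 'rotation': array([ 0.18260114,  0.00250548, -1.59767393])}
{'time': 0.1, 'joint_positions': array([ 1.05600967e+00,  3.42586798e-01,  1.52490278e+00,  1.64445808e-05,
        1.27541225e+00, -1.46018497e-01]), 'dq': array([-1.53402834e-04,  4.31082834e-04, -2.76001059e-03, -7.99346540e-06,
       -1.40811197e-03, -2.79425597e-04]), 'tau': array([ 2.73289377e-03, -4.32005632e+01, -2.44695371e+01,  7.20687769e-02,
        5.26135066e-02, -5.61845081e-05]), 'tool_pos': array([189.09353548, 489.47084961, 291.65532811]), 'tcp_rot': array([-3.14029970e+00, -2.06042989e-04,  2.77281956e+00]), 'contact_force': array([ 0.19726496,  0.29964101, -0.02821358]), 'moment': array([-0.06284181, -0.01552452,  0.03574357]), 'finger_force': 0.0, 'grip_width': 92.10786722588726}
```

View pics/top0.png

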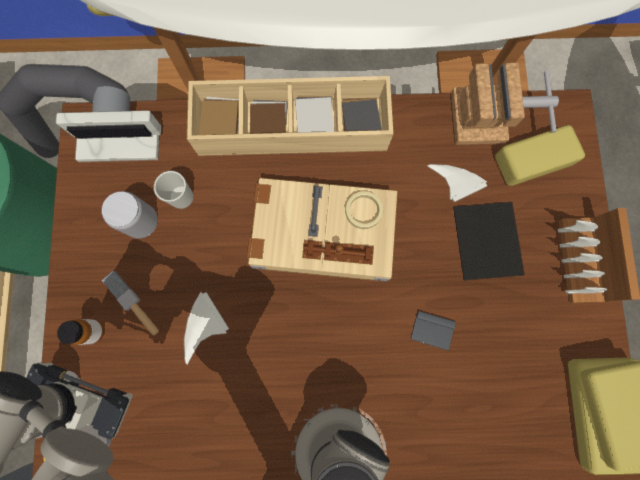

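View pics/scene0.png

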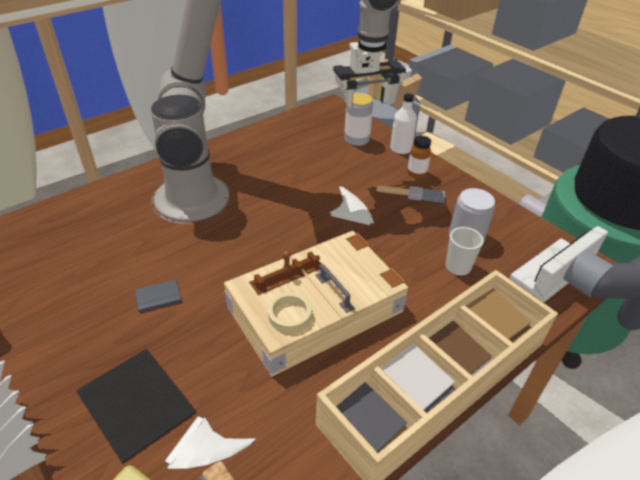

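```bash
cat > h.py <<'E'
import numpy as np, cv2
from scipy.spatial.transform import Rotation as Ro
from plant import viewer, readout
def ray(n,u,v):
    c=viewer.camera_info(n)
    d=np.array([(u-c["cx"])/c["fx"],-(v-c["cy"])/c["fy"],-1])
    return c["origin"], Ro.from_euler("xyz",c["rotation"]).apply(d)
def onz(n,u,v,z):
    o,d=ray(n,u,v); return (o+d*(z-o[2])/d[2]).round(1)
def two(p,q):
    (a,d),(b,e)=ray("top",*p),ray("scene",*q)
    d=d/np.linalg.norm(d);e=e/np.linalg.norm(e)
    s,t=np.linalg.lstsq(np.c_[d,-e],b-a,rcond=None)[0]
    return ((a+s*d+b+t*e)/2).round(1), np.linalg.norm(a+s*d-b-t*e).round(1)
E
python3 - <<'E'
from h import *
im=cv2.imread("pics/top0.png")
hsv=cv2.cvtColor(im,cv2.COLOR_BGR2HSV)
def big(m,x0,y0,x1,y1):
    k=np.zeros_like(m);k[y0:y1,x0:x1]=m[y0:y1,x0:x1]
    return max(cv2.findContours(k,0,2)[0],key=cv2.contourArea)
for nm,m,r,z in(("box",cv2.inRange(hsv,(10,40,150),(35,160,255)),(235,165,410,290),85),("mat",cv2.inRange(hsv,(0,0,0),(180,255,45)),(445,195,535,290),6)):
    c=big(m,*r); b=cv2.boxPoints(cv2.minAreaRect(c)); print(nm,cv2.contourArea(c),b.round(1).tolist())
    P=np.array([onz("top",*p,z) for p in b]); print(P[:,:2].tolist(),P.mean(0)); print(np.linalg.norm(P-np.roll(P,1,0),axis=1))
a=cv2.resize(im[165:290,240:405],None,fx=4,fy=4,interpolation=3)
s=cv2.imread("pics/scene0.png"); s=cv2.resize(s[225:375,215:415],None,fx=3,fy=3,interpolation=3)
cv2.imwrite("pics/ca.png",a);cv2.imwrite("pics/cs.png",s)
E
```

```text
box 11627.5 [[247.39999389648438, 267.8999938964844], [255.60000610351562, 177.3000030517578], [398.8999938964844, 190.39999389648438], [390.6000061035156, 280.8999938964844]]
[[450.9, 211.3], [681.6, 190.5], [637.2, -170.8], [409.5, -137.0]] [544.8  23.5  85. ]
[350.75183535 231.63577012 364.01792538 230.19498257]
mat 2.0 [[462.0, 268.0], [462.0, 265.0], [463.0, 265.0], [463.0, 268.0]]
[[445.4, -338.8], [453.3, -339.5], [453.2, -342.1], [445.3, -341.4]] [ 449.3  -340.45    6.  ]
[2.60192237 7.93095202 2.60192237 7.93095202]
```

View pics/ca.png

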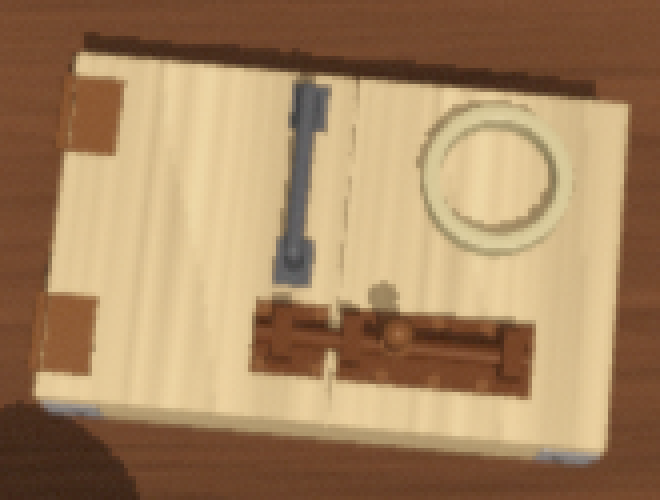

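View pics/cs.png

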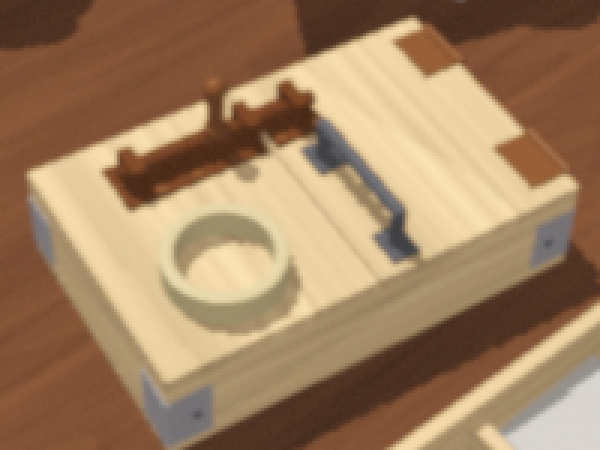

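```bash
python3 - <<'E'
from h import *
A=lambda u,v:(u/4+240-.375,v/4+165-.375)
S=lambda u,v:(u/3+215-.33,v/3+225-.33)
C=np.array([onz("top",*A(*p),85) for p in((78,52),(632,103),(38,399),(607,446))])
print(C[:,:2])
T=[two(A(*p),S(*q)) for p,q in (((78,52),(578,184)),((632,103),(168,385)),((38,399),(415,20)),((398,332),(214,87)))]
print(T)
src=np.array([[110,150],[110,-200],[-110,150],[-110,-200]]);
m,n=src.mean(0),C[:,:2].mean(0); H=(src-m).T@(C[:,:2]-n); U,_,V=np.linalg.svd(H); R=V.T@U.T; t=n-R@m
print("origin",t,"yaw",np.arctan2(R[1,0],R[0,0])); print("res",(src@R.T+t-C[:,:2]).round(1).tolist())
for k,p in dict(knob=(-60,-66),handle=(38,0),bc=(0,58)).items(): print(k,R@p+t)
print("ball",onz("top",*A(398,332),149.5))
M=np.array([onz("top",*p,6)[:2] for p in((455,205),(514,202),(523,275),(464,279))]);print(M,M.mean(0))
im=cv2.imread("pics/top0.png").astype(int).sum(2)
m=(im<90).astype(np.uint8); m[:,:445]=0;m[:,535:]=0;m[:190]=0;m[290:]=0
c=max(cv2.findContours(m,0,2)[0],key=cv2.contourArea);b=cv2.boxPoints(cv2.minAreaRect(c))
B=np.array([onz("top",*p,6)[:2] for p in b]);print(cv2.contourArea(c),b,B.tolist(),B.mean(0))
E
```

```text
[[ 680.6  181.6]
 [ 637.3 -167.6]
 [ 459.3  207. ]
 [ 421.1 -139.4]]
[(array([679.7, 181.2,  87. ]), np.float64(0.4)), (array([ 638.4, -166.6,   83.9]), np.float64(2.8)), (array([461. , 209.2,  81.1]), np.float64(3.7)), (array([483.6, -11.6, 150.2]), np.float64(1.0))]
origin [552.52133881  45.22577466] yaw -0.11812809218631332
res [[-1.2, -0.4], [0.9, 1.3], [1.7, 0.1], [-1.4, -1.0]]
knob [485.16114516 -13.2430573 ]
handle [590.2565163   40.74733967]
bc [559.35684485 102.82157188]
ball [484.  -11.2 149.5]
[[ 615.9 -334.7]
 [ 619.9 -493.9]
 [ 422.7 -496.3]
 [ 416.5 -341.5]] [ 518.75 -416.6 ]Traceback (most recent call last):
  File "<stdin>", line 16, in <module>
ValueError: max() iterable argument is empty
```

The top crop shows the knob ball at (398,332), with hinges at the left (world +y), the bolt end at the right and the tape roll at (497,178). The scene crop puts the ball at (214,87), and both views agree to 1 mm. Next I move above the knob.

```bash
python3 -m creep '0.021 -0.0358 0 0 0 0.018 100;0.021 -0.0358 0 0 0 0.018 100;0.021 -0.0358 0 0 0 0.018 100;0.021 -0.0358 0 0 0 0.018 100;0.021 -0.0358 0 0 0 0.018 100;0.021 -0.0358 0 0 0 0.018 100;0.021 -0.0358 0 0 0 0.018 100'; python3 -m creep '0.021 -0.0358 0 0 0 0.018 100;0.021 -0.0358 0 0 0 0.018 100;0.021 -0.0358 0 0 0 0.018 100;0.021 -0.0358 0 0 0 0.018 90;0.021 -0.0358 0 0 0 0.018 80;0.021 -0.0358 0 0 0 0.018 60;0.021 -0.0358 0 0 0 0.018 50;0 0 0 0 0 0 50'
```

```text
time: 0.68
tool_pos: [336.5, 237.3, 292.1]
tcp_rot: [-3.142, -0.0, 2.9]
contact_force: [0.3, 1.2, -0.3]
grip_width: 91.5
finger_force: 0.0
time: 1.35
tool_pos: [486.1, -17.2, 291.7]
tcp_rot: [-3.139, 0.002, 3.02]
contact_force: [-0.8, 0.0, -0.7]
grip_width: 63.1
finger_force: 0.0
```

```bash
python3 -m creep '0 0 -0.02 0 0 0 50;0 0 -0.03 0 0 0 50;0 0 -0.03 0 0 0 50;0 0 -0.02 0 0 0 50;0 0 -0.008 0 0 0 50;0 0 0 0 0 0 50';python3 -m creep '0 0 0 0 0 0 20;0 0 0 0 0 0 0;0 0 0 0 0 0 0;0 0 0 0 0 0 0;0 0 0 0 0 0 0;0 0 0 0 0 0 0'
```

```text
time: 1.85
tool_pos: [482.2, -11.2, 182.5]
tcp_rot: [3.141, -0.004, 3.025]
contact_force: [0.0, -0.1, -0.3]
grip_width: 46.2
finger_force: 0.0
time: 2.35
tool_pos: [483.7, -11.3, 185.1]
tcp_rot: [3.141, 0.002, 3.025]
contact_force: [-0.3, 2.5, 4.7]
grip_width: 17.0
finger_force: 30.0
```

```bash
python3 -m creep '0 0 0 0 0 0 40;0 0 0 0 0 0 40;0 0 -0.003 0 0 0 40;0 0 0 0 0 0 40';python3 -m creep '0 0 0 0 0 0 0;0 0 0 0 0 0 0;0 0 0 0 0 0 0;0 0 0 0 0 0 0;0 0 0 0 0 0 0'
```

```text
time: 2.68
tool_pos: [482.9, -11.5, 180.6]
tcp_rot: [3.142, -0.001, 3.025]
contact_force: [-0.1, -1.2, 0.5]
grip_width: 35.6
finger_force: 0.0
time: 3.1
tool_pos: [483.2, -11.3, 181.2]
tcp_rot: [3.141, -0.0, 3.025]
contact_force: [0.6, 1.9, -1.1]
grip_width: 17.0
finger_force: 30.0
```

```bash
python3 -m creep '-0.0004 -0.003 0 0 0 0 0;-0.0004 -0.003 0 0 0 0 0;0 0 0 0 0 0 0'; python3 -m creep '-0.0004 -0.003 0 0 0 0 0;-0.0004 -0.003 0 0 0 0 0;0 0 0 0 0 0 0'
```

```text
time: 3.35
tool_pos: [482.7, -15.4, 181.2]
tcp_rot: [3.137, 0.0, 3.024]
contact_force: [2.8, 14.6, -0.8]
grip_width: 17.1
finger_force: 30.0
time: 3.6
tool_pos: [482.4, -17.3, 181.2]
tcp_rot: [3.129, 0.001, 3.023]
contact_force: [8.6, 38.6, -1.2]
grip_width: 17.2
finger_force: 30.0
```

```bash
python3 -m creep '0.0006 0.005 0 0 0 0 0;0.0006 0.005 0 0 0 0 0;0.0006 0.005 0 0 0 0 0;0.0003 0.003 0 0 0 0 0;0 0 0 0 0 0 0'; python3 -m creep '0.0003 0.002 0 0 0 0 0;0 0 0 0 0 0 0'; python3 -m creep '0.0003 0.002 0 0 0 0 0;0 0 0 0 0 0 0'
```

```text
time: 4.02
tool_pos: [483.9, -6.0, 181.2]
tcp_rot: [-3.14, 0.0, 3.025]
contact_force: [0.8, -2.9, -2.5]
grip_width: 17.2
finger_force: 30.0
time: 4.18
tool_pos: [484.1, -4.6, 181.2]
tcp_rot: [-3.14, 0.0, 3.025]
contact_force: [-0.7, -5.3, -1.8]
grip_width: 16.9
finger_force: 30.0
time: 4.35
tool_pos: [484.3, -2.9, 181.2]
tcp_rot: [-3.139, -0.0, 3.025]
contact_force: [-0.8, -7.3, -2.2]
grip_width: 17.0
finger_force: 30.0
```

```bash
python3 -m creep '0.0003 0.002 0 0 0 0 0;0 0 0 0 0 0 0'; python3 -m creep '0.0003 0.002 0 0 0 0 0;0 0 0 0 0 0 0'
```

```text
time: 4.52
tool_pos: [484.4, -2.2, 181.2]
tcp_rot: [-3.137, -0.0, 3.025]
contact_force: [-2.2, -15.2, -1.6]
grip_width: 17.3
finger_force: 30.0
time: 4.68
tool_pos: [484.5, -1.6, 181.2]
tcp_rot: [-3.134, -0.001, 3.025]
contact_force: [-3.3, -24.0, -0.9]
grip_width: 17.0
finger_force: 30.0
```

```bash
python3 -m creep '-0.0006 -0.005 0 0 0 0 0;-0.0006 -0.005 0 0 0 0 0;-0.0006 -0.005 0 0 0 0 0;-0.0006 -0.005 0 0 0 0 0;0 0 0 0 0 0 0'; python3 -m creep '-0.0003 -0.003 0 0 0 0 0;0 0 0 0 0 0 0'; python3 -m creep '-0.0003 -0.002 0 0 0 0 0;0 0 0 0 0 0 0'
```

```text
time: 5.1
tool_pos: [482.5, -16.9, 181.2]
tcp_rot: [3.139, -0.0, 3.024]
contact_force: [1.3, 4.6, -1.0]
grip_width: 17.0
finger_force: 30.0
time: 5.27
tool_pos: [482.2, -19.6, 181.2]
tcp_rot: [3.139, -0.0, 3.024]
contact_force: [1.9, 6.2, -1.1]
grip_width: 17.0
finger_force: 30.0
time: 5.43
tool_pos: [482.0, -21.0, 181.2]
tcp_rot: [3.138, -0.0, 3.024]
contact_force: [1.7, 7.8, -1.9]
grip_width: 16.9
finger_force: 30.0
```

```bash
python3 -m creep '-0.0003 -0.0025 0 0 0 0 0;0 0 0 0 0 0 0'; python3 -m creep '-0.0003 -0.002 0 0 0 0 0;0 0 0 0 0 0 0'
```

```text
time: 5.6
tool_pos: [481.9, -21.8, 181.2]
tcp_rot: [3.135, 0.0, 3.024]
contact_force: [3.6, 19.0, -1.4]
grip_width: 16.8
finger_force: 30.0
time: 5.77
tool_pos: [481.8, -22.5, 181.2]
tcp_rot: [3.132, 0.0, 3.024]
contact_force: [4.4, 27.9, -1.5]
grip_width: 17.1
finger_force: 30.0
```

```bash
python3 -m creep '0.0006 0.005 0 0 0 0 0;0.0006 0.005 0 0 0 0 0;0.0006 0.005 0 0 0 0 0;0.0006 0.005 0 0 0 0 0;0.0006 0.005 0 0 0 0 0;0 0 0 0 0 0 0'; python3 -m creep '0.0003 0.0025 0 0 0 0 0;0 0 0 0 0 0 0'; python3 -m creep '0.0003 0.002 0 0 0 0 0;0 0 0 0 0 0 0'
```

```text
time: 6.27
tool_pos: [484.3, -3.2, 181.2]
tcp_rot: [-3.139, -0.0, 3.025]
contact_force: [-0.9, -7.5, -1.3]
grip_width: 17.1
finger_force: 30.0
time: 6.43
tool_pos: [484.4, -2.2, 181.2]
tcp_rot: [-3.136, -0.0, 3.025]
contact_force: [-1.6, -16.7, -1.1]
grip_width: 17.0
finger_force: 30.0
time: 6.6
tool_pos: [484.5, -1.6, 181.2]
tcp_rot: [-3.134, -0.001, 3.025]
contact_force: [-3.4, -23.7, -0.6]
grip_width: 16.8
finger_force: 30.0
```

Second pair's push is complete, so I pull again.

```bash
python3 -m creep '-0.0006 -0.005 0 0 0 0 0;-0.0006 -0.005 0 0 0 0 0;-0.0006 -0.005 0 0 0 0 0;-0.0006 -0.005 0 0 0 0 0;-0.0006 -0.005 0 0 0 0 0;0 0 0 0 0 0 0'; python3 -m creep '-0.0004 -0.0035 0 0 0 0 0;0 0 0 0 0 0 0'; python3 -m creep '-0.0003 -0.0025 0 0 0 0 0;0 0 0 0 0 0 0'
```

```text
time: 7.1
tool_pos: [481.9, -21.6, 181.2]
tcp_rot: [3.139, -0.0, 3.024]
contact_force: [2.5, 5.1, -1.6]
grip_width: 16.9
finger_force: 30.0
time: 7.27
tool_pos: [481.6, -24.4, 181.2]
tcp_rot: [3.138, 0.0, 3.024]
contact_force: [3.4, 10.3, -1.5]
grip_width: 16.8
finger_force: 30.0
time: 7.43
tool_pos: [481.4, -25.2, 181.2]
tcp_rot: [3.135, 0.0, 3.024]
contact_force: [5.2, 20.5, -0.1]
grip_width: 16.9
finger_force: 30.0
```

```bash
python3 -m creep '-0.0003 -0.002 0 0 0 0 0;0 0 0 0 0 0 0'; python3 -m creep '0.0006 0.005 0 0 0 0 0;0.0006 0.005 0 0 0 0 0;0.0006 0.005 0 0 0 0 0;0.0006 0.005 0 0 0 0 0;0.0006 0.005 0 0 0 0 0;0.0003 0.003 0 0 0 0 0;0 0 0 0 0 0 0'; python3 -m creep '0.0003 0.0025 0 0 0 0 0;0 0 0 0 0 0 0'; python3 -m creep '0.0003 0.002 0 0 0 0 0;0 0 0 0 0 0 0'
```

```text
time: 7.6
tool_pos: [481.4, -25.7, 181.2]
tcp_rot: [3.132, 0.0, 3.024]
contact_force: [5.8, 28.0, -1.2]
grip_width: 17.4
finger_force: 30.0
time: 8.18
tool_pos: [484.2, -3.7, 181.2]
tcp_rot: [-3.139, -0.0, 3.025]
contact_force: [0.2, -5.1, -1.8]
grip_width: 17.1
finger_force: 30.0
time: 8.35
tool_pos: [484.5, -1.2, 181.2]
tcp_rot: [-3.139, -0.0, 3.025]
contact_force: [-0.5, -7.3, -2.2]
grip_width: 17.1
finger_force: 30.0
time: 8.52
tool_pos: [484.6, -0.9, 181.2]
tcp_rot: [-3.136, -0.0, 3.025]
contact_force: [-2.9, -17.7, -2.1]
grip_width: 16.7
finger_force: 30.0
```

```bash
python3 -m creep '0.0002 0.0015 0 0 0 0 0;0 0 0 0 0 0 0'; python3 -m creep '-0.0006 -0.005 0 0 0 0 0;-0.0006 -0.005 0 0 0 0 0;-0.0006 -0.005 0 0 0 0 0;-0.0006 -0.005 0 0 0 0 0;-0.0006 -0.005 0 0 0 0 0;-0.0005 -0.004 0 0 0 0 0;0 0 0 0 0 0 0'; python3 -m creep '-0.0004 -0.003 0 0 0 0 0;0 0 0 0 0 0 0'; python3 -m creep '-0.0003 -0.002 0 0 0 0 0;0 0 0 0 0 0 0'
```

```text
time: 8.68
tool_pos: [484.6, -0.7, 181.2]
tcp_rot: [-3.134, -0.001, 3.026]
contact_force: [-4.0, -25.7, -1.5]
grip_width: 16.9
finger_force: 30.0
time: 9.27
tool_pos: [481.5, -25.3, 181.2]
tcp_rot: [3.14, -0.0, 3.024]
contact_force: [0.8, 1.8, -1.1]
grip_width: 17.0
finger_force: 30.0
time: 9.43
tool_pos: [481.1, -28.1, 181.2]
tcp_rot: [3.14, -0.0, 3.025]
contact_force: [1.2, 3.4, -0.8]
grip_width: 16.9
finger_force: 30.0
time: 9.6
tool_pos: [480.9, -30.0, 181.2]
tcp_rot: [3.141, 0.0, 3.025]
contact_force: [2.2, 4.2, -2.6]
grip_width: 16.8
finger_force: 30.0
```

```bash
python3 -m creep '-0.0006 -0.005 0 0 0 0 0;-0.0006 -0.005 0 0 0 0 0;-0.0006 -0.005 0 0 0 0 0;-0.0006 -0.005 0 0 0 0 0;0 0 0 0 0 0 0'; python3 -m creep '-0.0006 -0.005 0 0 0 0 0;-0.0006 -0.005 0 0 0 0 0;-0.0002 -0.002 0 0 0 0 0;0 0 0 0 0 0 0'
```

```text
time: 10.02
tool_pos: [478.3, -50.6, 181.2]
tcp_rot: [3.141, -0.0, 3.025]
contact_force: [0.0, 1.3, -2.0]
grip_width: 16.8
finger_force: 30.0
time: 10.35
tool_pos: [476.9, -62.3, 181.2]
tcp_rot: [3.141, -0.0, 3.025]
contact_force: [0.9, 3.0, -1.0]
grip_width: 17.1
finger_force: 30.0
```

```bash
python3 -m creep '-0.0002 -0.002 0 0 0 0 0;0 0 0 0 0 0 0';python3 -m creep '-0.0002 -0.002 0 0 0 0 0;0 0 0 0 0 0 0'
```

```text
time: 10.52
tool_pos: [476.8, -63.2, 181.2]
tcp_rot: [3.139, -0.0, 3.024]
contact_force: [1.1, 9.7, -1.2]
grip_width: 16.8
finger_force: 30.0
time: 10.68
tool_pos: [476.7, -63.5, 181.2]
tcp_rot: [3.136, -0.0, 3.024]
contact_force: [4.0, 18.7, -0.1]
grip_width: 16.9
finger_force: 30.0
```

```bash
python3 -m creep '0.0004 0.003 0 0 0 0 0;0 0 0 0 0 0 20;0 0 0 0 0 0 50;0 0 0 0 0 0 50;0 0 0.02 0 0 0 50;0 0 0.03 0 0 0 50;0 0 0.03 0 0 0 50'; python3 -m creep '0.0283 0.026 0 0 0 0 50;0.0283 0.026 0 0 0 0 50;0.0283 0.026 0 0 0 0 50;0.0283 0.026 0 0 0 0 50;0 0 0 0 0 0 50;0 0 0 0 0 0 50'
python3 - <<'E'
from h import *
im=viewer.capture("top");cv2.imwrite("pics/t1.png",cv2.resize(im[150:300,230:430,::-1],None,fx=4,fy=4))
E
```

```text
time: 11.27
tool_pos: [476.6, -64.0, 261.8]
tcp_rot: [-3.141, -0.002, 3.024]
contact_force: [0.8, 0.5, -0.0]
grip_width: 44.3
finger_force: 0.0
time: 11.77
tool_pos: [591.1, 41.2, 260.5]
tcp_rot: [-3.141, -0.0, 3.027]
contact_force: [-0.2, -0.4, 0.1]
grip_width: 45.8
finger_force: 0.0
```

View pics/t1.png

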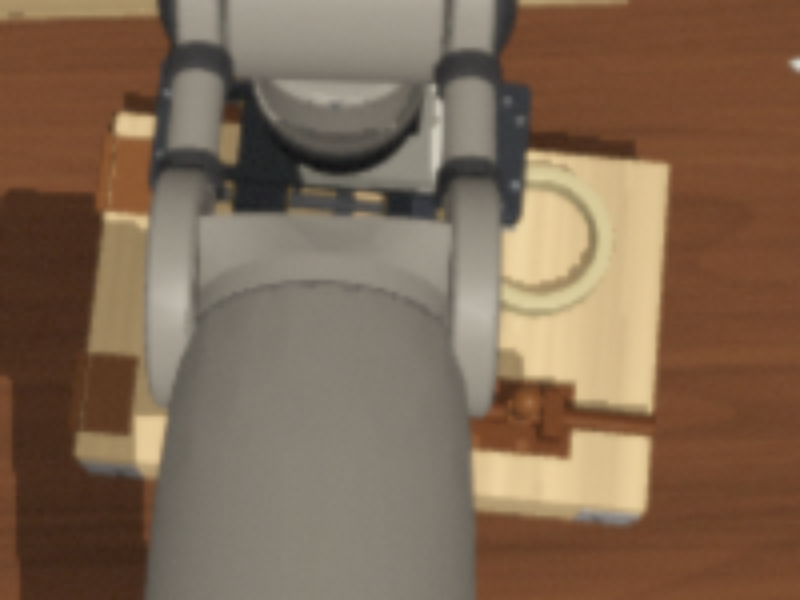

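The picture shows the knob at (525,400), right beside the outer strap with the rod sticking out behind, so the bolt is drawn. The gripper is over the handle bar at about (340,200). I now descend and grip it.

```bash
python3 -m creep '0 0 -0.025 0 0 0 50;0 0 -0.03 0 0 0 50;0 0 -0.025 0 0 0 50;0 0 -0.012 0 0 0 50;0 0 0 0 0 0 50;0 0 0 0 0 0 50';python3 -m creep '0 0 0 0 0 0 0;0 0 0 0 0 0 0;0 0 0 0 0 0 0;0 0 0 0 0 0 0;0 0 0 0 0 0 0'
```

```text
time: 12.32
tool_pos: [589.7, 39.3, 169.5]
tcp_rot: [-3.141, -0.001, 3.023]
contact_force: [0.1, -0.1, 1.0]
grip_width: 45.9
finger_force: 0.0
time: 12.73
tool_pos: [590.4, 40.5, 169.8]
tcp_rot: [3.141, 0.001, 3.025]
contact_force: [0.3, 0.2, 0.8]
grip_width: 17.6
finger_force: 0.0
```

```bash
python3 -m creep '0 0 0 0 0 0 0;0 0 0 0 0 0 0;0 0 0 0 0 0 0'
python3 - <<'E'
import numpy as np
c,s=np.cos(-.118),np.sin(-.118)
p=None
for t in np.linspace(0,1.65,23):
    y=-150*np.cos(t)+35*np.sin(t)+150; z=150*np.sin(t)+35*np.cos(t)+85
    w=np.array([-s*y,c*y,z])
    if p is not None: print(round(t,3),(w-p).round(1))
    p=w
E
```

```text
time: 12.98
tool_pos: [590.5, 41.6, 169.7]
tcp_rot: [3.14, 0.001, 3.025]
contact_force: [1.1, 5.7, 2.1]
grip_width: 11.0
finger_force: 30.0
0.075 [ 0.4  3.  11.1]
0.15 [ 0.5  3.8 10.9]
0.225 [ 0.6  4.6 10.6]
0.3 [ 0.6  5.4 10.2]
0.375 [0.7 6.2 9.7]
0.45 [0.8 6.9 9.3]
0.525 [0.9 7.5 8.7]
0.6 [1.  8.2 8.1]
0.675 [1.  8.7 7.5]
0.75 [1.1 9.3 6.8]
0.825 [1.2 9.8 6.1]
0.9 [ 1.2 10.2  5.3]
0.975 [ 1.3 10.5  4.5]
1.05 [ 1.3 10.9  3.7]
1.125 [ 1.3 11.1  2.9]
1.2 [ 1.3 11.3  2.1]
1.275 [ 1.4 11.4  1.2]
1.35 [ 1.4 11.5  0.3]
1.425 [ 1.4 11.5 -0.5]
1.5 [ 1.3 11.4 -1.4]
1.575 [ 1.3 11.2 -2.2]
1.65 [ 1.3 11.1 -3.1]
```

```bash
python3 -m creep '0.0004 0.003 0.0111 0 0 0 0;0.0005 0.0038 0.0109 0 0 0 0;0.0006 0.0046 0.0106 0 0 0 0;0 0 0 0 0 0 0'; python3 -m creep '0.0006 0.0054 0.0102 0 0 0 0;0.0007 0.0062 0.0097 0 0 0 0;0.0008 0.0069 0.0093 0 0 0 0;0.0009 0.0075 0.0087 0 0 0 0;0 0 0 0 0 0 0'
```

```text
time: 13.32
tool_pos: [591.9, 52.9, 202.7]
tcp_rot: [3.141, 0.0, 3.026]
contact_force: [0.9, 3.1, -1.8]
grip_width: 11.0
finger_force: 30.0
time: 13.73
tool_pos: [595.0, 77.9, 241.2]
tcp_rot: [-3.14, 0.001, 3.025]
contact_force: [-1.0, -2.9, 2.6]
grip_width: 10.9
finger_force: 30.0
```

```bash
python3 -m creep '0.001 0.0082 0.0081 0 0 0 0;0.001 0.0087 0.0075 0 0 0 0;0.0011 0.0093 0.0068 0 0 0 0;0 0 0 0 0 0 0';  python3 -m creep '0.0012 0.0098 0.0061 0 0 0 0;0.0012 0.0102 0.0053 0 0 0 0;0.0013 0.0105 0.0045 0 0 0 0;0 0 0 0 0 0 0'
```

```text
time: 14.07
tool_pos: [598.1, 102.9, 264.4]
tcp_rot: [-3.138, 0.003, 3.025]
contact_force: [-2.7, -7.2, 9.9]
grip_width: 10.9
finger_force: 30.0
time: 14.4
tool_pos: [602.0, 133.2, 281.8]
tcp_rot: [-3.138, 0.005, 3.025]
contact_force: [-5.9, -6.6, 16.7]
grip_width: 11.0
finger_force: 30.0
```

```bash
python3 -m creep '0.0008 0.0109 0.0052 0 0 0 0;0.0008 0.0111 0.0039 0 0 0 0;0.0013 0.0113 0.0021 0 0 0 0;0 0 0 0 0 0 0';  python3 -m creep '0.0014 0.0114 0.0012 0 0 0 0;0.0014 0.0115 0.0003 0 0 0 0;0 0 0 0 0 0 0'
```

```text
time: 14.73
tool_pos: [606.1, 167.7, 292.2]
tcp_rot: [-3.141, 0.007, 3.025]
contact_force: [3.7, -1.6, 8.6]
grip_width: 11.0
finger_force: 30.0
time: 14.98
tool_pos: [608.9, 190.9, 293.2]
tcp_rot: [3.141, 0.007, 3.025]
contact_force: [4.7, -0.7, 6.0]
grip_width: 11.0
finger_force: 30.0
```

```bash
python3 -m creep '0.0014 0.0115 -0.0003 0 0 0 0;0.0013 0.0114 -0.001 0 0 0 0;0.0013 0.0112 -0.002 0 0 0 0;0.0013 0.0111 -0.0031 0 0 0 0;0 0 0 0 0 0 0'
```

```text
time: 15.4
tool_pos: [614.5, 236.6, 285.9]
tcp_rot: [3.14, 0.007, 3.025]
contact_force: [7.3, 1.7, 1.9]
grip_width: 11.2
finger_force: 30.0
```

```bash
python3 -m creep '0 0 0 0 0 0 20;0 0 0 0 0 0 20;0 0 0 0 0 0 20;0.0002 0.002 0 0 0 0 20;0 0 0.01 0 0 0 20;0 0 0.015 0 0 0 20'; python3 -m creep '0 0 0.02 0 0 0 20;0 0 0.03 0 0 0 20;0 0 0.03 0 0 0 20;0 0 0 0 0 0 20'
```

```text
time: 15.9
tool_pos: [612.1, 237.9, 308.4]
tcp_rot: [-3.14, -0.004, 3.025]
contact_force: [0.4, -0.2, 0.1]
grip_width: 18.4
finger_force: 0.0
time: 16.23
tool_pos: [613.4, 238.3, 397.3]
tcp_rot: [3.137, 0.011, 3.025]
contact_force: [1.4, -0.6, 0.9]
grip_width: 18.5
finger_force: 0.0
```

```bash
python3 -m creep '0 -0.04 0 0 0 0 20;0 -0.04 0 0 0 0 40;0 -0.04 0 0 0 0 60;0 -0.04 0 0 0 0 80;0 -0.04 0 0 0 0 100;0 -0.04 0 0 0 0 100;0 -0.04 0 0 0 0 100;0 -0.04 0 0 0 0 100';python3 -m creep '0 -0.04 0 0 0 0 100;0 -0.03 0 0 0 0 100;0 0 0 0 0 0 100'
python3 - <<'E'
from h import *
print(readout.get_obs()["joint_positions"])
im=viewer.capture("top");cv2.imwrite("pics/t2f.png",im[:,:,::-1]);cv2.imwrite("pics/t2.png",cv2.resize(im[150:300,215:415,::-1],None,fx=4,fy=4))
E
```

```text
time: 16.9
tool_pos: [612.3, -83.8, 390.2]
tcp_rot: [3.141, 0.001, 3.025]
contact_force: [0.1, 0.5, -0.4]
grip_width: 60.5
finger_force: 0.0
time: 17.15
tool_pos: [612.0, -158.0, 389.2]
tcp_rot: [-3.14, -0.0, 3.018]
contact_force: [0.3, 0.3, -0.4]
grip_width: 80.2
finger_force: 0.0
[-0.3729543   0.50686918  1.00387277 -0.00203342  1.63052413 -1.82077231]
```

View pics/t2.png

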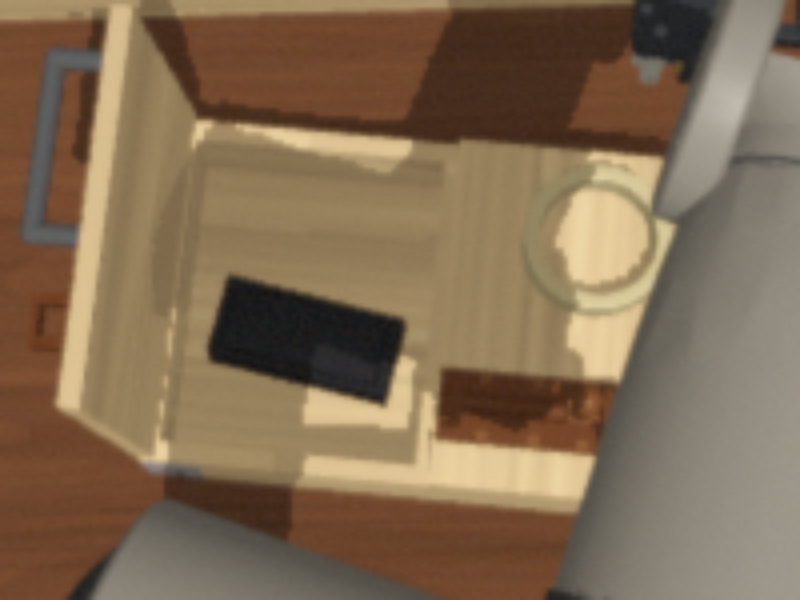

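```bash
python3 - <<'E'
from h import *
im=cv2.imread("pics/t2f.png"); m=(im.max(2)<75).astype(np.uint8); k=np.zeros_like(m); k[212:255,262:322]=m[212:255,262:322]
k=cv2.morphologyEx(k,cv2.MORPH_CLOSE,np.ones((5,5)))
c=max(cv2.findContours(k,0,2)[0],key=cv2.contourArea);b=cv2.boxPoints(cv2.minAreaRect(c));print(cv2.contourArea(c),b.tolist())
b=b[np.argsort(b[:,1])]  # rows: first two far
for p in b: print(p,onz("top",*p,44)[:2],onz("top",*p,12)[:2])
A=lambda u,v:(u/4+215-.375,v/4+150-.375)
q=[A(*p) for p in((230,277),(405,320),(388,403),(210,357))]
f=[onz("top",*q[0],44),onz("top",*q[1],44)]; n=[onz("top",*q[2],12),onz("top",*q[3],12)]
print(f,n)
P=np.array(f+n)[:,:2]; print(P.mean(0)); d1=P[0]-P[1];d2=P[3]-P[2]; print([np.linalg.norm(d) for d in(d1,d2,P[0]-P[3],P[1]-P[2])],np.arctan2(-d1[0],d1[1]),np.arctan2(-d2[0],d2[1]))
E
```

```text
915.5 [[266.1048583984375, 239.3698272705078], [271.5145263671875, 218.3323211669922], [316.0819091796875, 229.79249572753906], [310.6722412109375, 250.8300018310547]]
[271.51453 218.33232] [583.5 155.1] [591.2 158.2]
[316.0819 229.7925] [550.   40.6] [556.8  40.4]
[266.10486 239.36983] [528.4 169.5] [534.6 173. ]
[310.67224 250.83   ] [495.5  55.9] [500.8  56.2]
[array([582. , 153.5,  44. ]), array([550.5,  41.1,  44. ])] [array([501.9,  53.6,  12. ]), array([535.9, 170.3,  12. ])]
[542.575 104.625]
[np.float64(116.7305015837763), np.float64(121.55200533105163), np.float64(49.06577218387582), np.float64(50.18176959813197)] -0.2732396880685785 -0.2834979396763793
```

The picture shows the lid open at the left and the black block in the compartment, with corners (230,277), (405,320), (388,403) and (210,357). That puts it at (542,104) with yaw about -0.28. I now turn the tool and move over it.

```bash
python3 -m creep '-0.005 0.0188 0 0 0 -0.1236 82;-0.005 0.0188 0 0 0 -0.1236 82;-0.005 0.0188 0 0 0 -0.1236 82;-0.005 0.0188 0 0 0 -0.1236 82;-0.005 0.0188 0 0 0 -0.1236 82;-0.005 0.0188 0 0 0 -0.1236 82;-0.005 0.0188 0 0 0 -0.1236 82;-0.005 0.0188 0 0 0 -0.1236 82'; python3 -m creep '-0.005 0.0188 -0.02 0 0 -0.1236 82;-0.005 0.0188 -0.02 0 0 -0.1236 82;-0.005 0.0188 -0.02 0 0 -0.1236 82;-0.005 0.0188 -0.02 0 0 -0.1236 82;-0.005 0.0188 -0.02 0 0 -0.1236 82;-0.005 0.0188 -0.02 0 0 -0.1236 82;0 0 0 0 0 0 82;0 0 0 0 0 0 82'
```

```text
time: 17.87
tool_pos: [572.1, 0.7, 390.0]
tcp_rot: [3.141, -0.0, 2.031]
contact_force: [0.3, 0.3, 0.1]
grip_width: 75.1
finger_force: 0.0
time: 18.53
tool_pos: [541.9, 112.8, 269.2]
tcp_rot: [-3.14, 0.0, 1.3]
contact_force: [0.0, -0.7, 0.6]
grip_width: 74.9
finger_force: 0.0
```

```bash
python3 -m creep '0 -0.004 -0.03 0 0 0 82;0 -0.004 -0.04 0 0 0 82;0 0 -0.04 0 0 0 82;0 0 -0.035 0 0 0 82;0 0 -0.02 0 0 0 82;0 0 0 0 0 0 82;0 0 0 0 0 0 82';python3 -m creep '0 0 -0.01 0 0 0 82;0 0 -0.01 0 0 0 82;0 0 0 0 0 0 82;0 0 0 0 0 0 82'
```

```text
time: 19.12
tool_pos: [543.6, 102.8, 105.1]
tcp_rot: [3.141, -0.0, 1.296]
contact_force: [0.3, 0.3, 0.4]
grip_width: 75.3
finger_force: 0.0
time: 19.45
tool_pos: [542.8, 103.2, 84.6]
tcp_rot: [3.141, -0.0, 1.295]
contact_force: [0.9, -0.3, 0.3]
grip_width: 75.4
finger_force: 0.0
```

```bash
python3 -m creep '0 0 0 0 0 0 50;0 0 0 0 0 0 40;0 0 0 0 0 0 30;0 0 0 0 0 0 20;0 0 0 0 0 0 20;0 0 0 0 0 0 20';python3 -m creep '0 0 0.005 0 0 0 20;0 0 0.01 0 0 0 20;0 0 0.02 0 0 0 20;0 0 0.02 0 0 0 20;0 0 0 0 0 0 20;0 0 0 0 0 0 20'
```

```text
time: 19.95
tool_pos: [543.0, 103.3, 84.7]
tcp_rot: [3.141, -0.0, 1.295]
contact_force: [-0.4, -0.9, 3.0]
grip_width: 55.1
finger_force: 30.0
time: 20.45
tool_pos: [543.2, 103.2, 140.5]
tcp_rot: [3.139, -0.001, 1.294]
contact_force: [-0.1, -0.5, -1.5]
grip_width: 54.1
finger_force: 30.0
```

```bash
python3 -m creep '0 0 0.015 0 0 0 20;0 0 0.02 0 0 0 20;0 0 0.025 0 0 0 20;0 0 0.025 0 0 0 20;0 0 0.025 0 0 0 20;0 0 0.015 0 0 0 20;0 0 0 0 0 0 20'; python3 -m creep '-0.001 -0.015 0 0 0 0 20;-0.0012 -0.022 0 0 0 0 20;-0.0012 -0.026 0 0 0 0 20;-0.0012 -0.028 0 0 0 0 20;-0.0012 -0.028 0 0 0 0 20;-0.0012 -0.028 0 0 0 0 20;-0.0012 -0.028 0 0 0 0 20;-0.0012 -0.028 0 0 0 0 20';python3 -m creep '-0.0012 -0.028 0 0 0 0 20;-0.0012 -0.028 0 0 0 0 20;-0.0012 -0.028 0 0 0 0 20;-0.0012 -0.028 0 0 0 0 20;-0.0012 -0.028 0 0 0 0 20;-0.0012 -0.028 0 0 0 0 20;-0.0012 -0.028 0 0 0 0 20;-0.0012 -0.028 0 0 0 0 20';python3 -m creep '-0.0012 -0.028 0 0 0 0 20;-0.0012 -0.026 0 0 0 0 20;-0.0012 -0.024 0 0 0 0 20;-0.0012 -0.015 0 0 0 0 20;0 0 0 0 0 0 20;0 0 0 0 0 0 20'
```

```text
time: 21.03
tool_pos: [543.7, 103.3, 266.6]
tcp_rot: [3.137, -0.001, 1.294]
contact_force: [0.5, 0.1, -2.1]
grip_width: 54.6
finger_force: 30.0
time: 21.7
tool_pos: [532.3, -100.9, 261.8]
tcp_rot: [-3.138, -0.0, 1.294]
contact_force: [0.7, 0.0, -2.3]
grip_width: 54.8
finger_force: 30.0
time: 22.37
tool_pos: [522.9, -324.7, 261.4]
tcp_rot: [-3.138, -0.002, 1.294]
contact_force: [-0.7, -0.6, -1.7]
grip_width: 54.9
finger_force: 30.0
time: 22.87
tool_pos: [518.2, -416.9, 261.3]
tcp_rot: [-3.138, -0.002, 1.293]
contact_force: [-0.4, -0.5, -2.3]
grip_width: 54.8
finger_force: 30.0
```

```bash
python3 -m creep '0 0 -0.02 0 0 0 20;0 0 -0.03 0 0 0 20;0 0 -0.035 0 0 0 20;0 0 -0.035 0 0 0 20;0 0 -0.025 0 0 0 20;0 0 -0.015 0 0 0 20;0 0 0 0 0 0 20;0 0 0 0 0 0 20'; python3 -m creep '0 0 -0.006 0 0 0 20;0 0 -0.006 0 0 0 20;0 0 -0.004 0 0 0 20;0 0 0 0 0 0 20;0 0 0 0 0 0 20'; python3 -m creep '0 0 -0.003 0 0 0 20;0 0 0 0 0 0 20;0 0 0 0 0 0 20'
```

```text
time: 23.53
tool_pos: [518.8, -415.3, 103.2]
tcp_rot: [-3.139, -0.002, 1.295]
contact_force: [0.7, -0.1, -1.7]
grip_width: 54.9
finger_force: 30.0
time: 23.95
tool_pos: [518.9, -416.8, 88.4]
tcp_rot: [3.141, 0.0, 1.294]
contact_force: [0.5, -0.1, -2.8]
grip_width: 54.8
finger_force: 30.0
time: 24.2
tool_pos: [518.9, -416.8, 85.3]
tcp_rot: [3.142, -0.0, 1.294]
contact_force: [0.0, -0.6, -1.6]
grip_width: 54.6
finger_force: 30.0
```

```bash
python3 -m creep '0 0 -0.002 0 0 0 20;0 0 -0.002 0 0 0 20;0 0 0 0 0 0 20;0 0 0 0 0 0 20'; python3 -m creep '0 0 -0.0015 0 0 0 20;0 0 0 0 0 0 20;0 0 0 0 0 0 20';python3 -m creep '0 0 -0.001 0 0 0 20;0 0 0 0 0 0 20;0 0 0 0 0 0 20'
```

```text
time: 24.53
tool_pos: [518.9, -416.7, 81.1]
tcp_rot: [-3.141, -0.0, 1.294]
contact_force: [0.2, 0.3, -3.1]
grip_width: 55.1
finger_force: 30.0
time: 24.78
tool_pos: [518.9, -416.7, 79.7]
tcp_rot: [-3.142, -0.0, 1.294]
contact_force: [-0.1, -0.1, -2.9]
grip_width: 54.8
finger_force: 30.0
time: 25.03
tool_pos: [518.9, -416.8, 78.8]
tcp_rot: [3.141, 0.0, 1.294]
contact_force: [0.3, 0.6, -2.3]
grip_width: 54.9
finger_force: 30.0
```

```bash
python3 -m creep '0 0 -0.001 0 0 0 20;0 0 0 0 0 0 20;0 0 0 0 0 0 20'; python3 -m creep '0 0 -0.001 0 0 0 20;0 0 0 0 0 0 20;0 0 0 0 0 0 20'
```

```text
time: 25.28
tool_pos: [519.0, -416.8, 78.7]
tcp_rot: [3.141, 0.0, 1.294]
contact_force: [-2.9, 2.4, 5.4]
grip_width: 54.4
finger_force: 30.0
time: 25.53
tool_pos: [519.0, -416.8, 78.7]
tcp_rot: [3.141, 0.0, 1.294]
contact_force: [-5.1, 3.3, 12.7]
grip_width: 54.8
finger_force: 30.0
```

Contact with the mat, so I release, retreat and check.

```bash
python3 -m creep '0 0 0.002 0 0 0 65;0 0 0 0 0 0 72;0 0 0 0 0 0 80;0 0 0 0 0 0 80;0 0 0 0 0 0 80'; python3 -m creep '0 0 0.02 0 0 0 80;0 0 0.035 0 0 0 80;0 0 0.04 0 0 0 80;0 0 0.04 0 0 0 80;0 0 0.04 0 0 0 80;0 0 0.03 0 0 0 80;0 0 0 0 0 0 80'; python3 -m creep '-0.02 0.04 0 0 0 0 80;-0.02 0.04 0 0 0 0 80;-0.02 0.04 0 0 0 0 80;-0.02 0.04 0 0 0 0 80;0 0.04 0 0 0 0 80;0 0.04 0 0 0 0 80;0 0 0 0 0 0 80'
python3 - <<'E'
from h import *
im=viewer.capture("top");cv2.imwrite("pics/t3.png",im[:,:,::-1])
cv2.imwrite("pics/t3c.png",cv2.convertScaleAbs(cv2.resize(im[140:300,215:545,::-1],None,fx=2.4,fy=2.4),alpha=1.5,beta=20))
E
```

```text
time: 25.95
tool_pos: [518.9, -416.8, 78.5]
tcp_rot: [-3.141, -0.0, 1.294]
contact_force: [0.1, 0.9, -0.1]
grip_width: 73.2
finger_force: 0.0
time: 26.53
tool_pos: [520.5, -418.2, 292.1]
tcp_rot: [3.13, 0.007, 1.294]
contact_force: [0.5, -0.4, 0.3]
grip_width: 73.4
finger_force: 0.0
time: 27.12
tool_pos: [443.4, -182.0, 283.8]
tcp_rot: [-3.14, -0.003, 1.298]
contact_force: [1.1, -0.6, 0.2]
grip_width: 73.2
finger_force: 0.0
```

View pics/t3c.png

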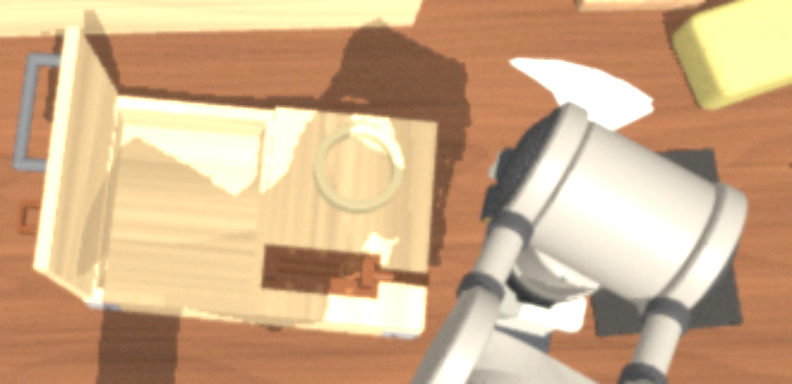

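The lid is open and the bolt drawn with its knob at (370,270), but the arm hides the mat. I move aside and use the scene camera as well.

```bash
python3 -m creep '-0.01 0.04 0 0 0 0 80;-0.01 0.04 0 0 0 0 80;-0.01 0.04 0 0 0 0 80;-0.01 0.04 0 0 0 0 80;0 0.04 0 0 0 0 80;0 0.04 0 0 0 0 80;0 0 0 0 0 0 80'
python3 - <<'E'
from h import *
a=viewer.capture("top")[150:300,420:560,::-1]; b=viewer.capture("scene")[335:465,70:210,::-1]
f=lambda i:cv2.convertScaleAbs(cv2.resize(i,(390,390)),alpha=1.8,beta=25)
cv2.imwrite("pics/t4.png",np.hstack([f(a),f(b)]))
E
```

```text
time: 27.75
tool_pos: [404.2, 57.2, 283.9]
tcp_rot: [3.141, -0.002, 1.3]
contact_force: [-0.6, -0.0, -0.2]
grip_width: 73.5
finger_force: 0.0
```

View pics/t4.png

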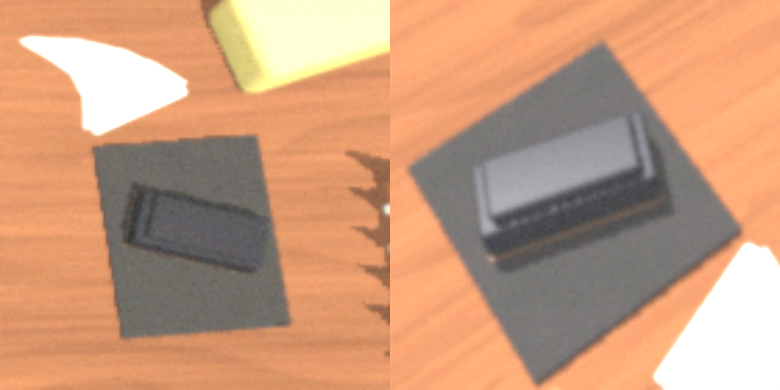

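The block lies flat near the middle of the mat: in the top view its centre is at about (197,228) against the mat's (192,237).

```bash
python3 -c "
from plant import order
print(order.close_job())"
```

```text
the job is handed in; nothing more can be done
None
```

I worked the bolt free and drew it right back, opened the lid past upright, set the sanding block flat near the middle of the mat, and handed the job in at about 28 s; the hand-in gave no verdict.

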